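# Stand the gauge chart up on its kickstand leg

## Robot

A 6-joint arm with a two-finger parallel gripper is mounted at the origin on a cart in front of the work surface, level with it; the furniture and walls round the work are solid. World frame = base frame: x ahead of the robot, y to its left, z up, the work surface at z = 0. Lengths are in m, angles in degrees, forces in N, time in s.
With the tool pointing down it reaches from about 0.375 to 0.9 m from the base axis. Payload 3.1 kg.
Tool frame: the origin (TCP) lies on the centre line of the jaws, within the pads' length; the fingertips stand 8 mm ahead of it and the grasp point (between the pads) lies 11 mm behind it (bot.tip_extent is the distance from the TCP to the fingertips, in m); z points along the fingers, y is the line along which they close (so a half turn about z gives the same grasp; the last joint's range is limited). The gripper opens to 87 mm and grips with 3 to 60 N. Pads are 19 mm wide; open, the fingers measure 117 mm over their backs; the gripper's body (75 mm by 190 mm) begins 51 mm behind the grasp point.
Start: joints at [-76.461, 30.224, 82.088, -0, 67.689, -10.227], TCP at [0.252, -0.572, 0.231] pointing down, gripper open.
Joint ranges: [-176.69, 176.69], [-43.24, 126.21], [12.49, 139.97], [-82, 262], [0, 151.66], [-163.58, 163.58]. Speed limits (degrees/s): [159.86, 159.86, 180, 180, 180, 180].

## Interface

Orientations are given as a 3x3 rotation matrix whose columns are the frame's x, y, z axes.
In Python, from rig import bot, vision, workorder gives the robot as it stands.
- The arm moves only by the shell command python3 -m handwheel 'ROWS'. ROWS is JSON, a list of rows, each an object with "delta_rot": the turn, a rotation vector about the tool's x, y, z in rad, a list of three; "xyz": the shift along the tool's x, y, z in mm, a list of three; "hand": the closure, from -1 (fully open) to 1 (shut). A call has exactly 5 rows; each row is the pose to reach, as a shift and turn from the pose commanded when the call began, along the tool's axes at that moment; what a row does not reach only later rows make up. A row lasts 1/8 s, in which the tool goes at most 62.5 mm and 10.7 degrees, less where a joint would pass 70% of its speed; a pose out of reach is approached as far as the arm can. A call with a gripper value outside its range is refused whole. The fingers move at their own pace and stop on an object; the grip force is fixed at half the most. Time passes only in rows, so rows that repeat a pose let the fingers close, or fill a call up. It gives the time, the measured TCP pose, the force, the opening and the grip force at its end, in the units of the state.
- bot.read_state(): the state, without advancing time (a new reading comes with each control period).
- vision.capture(name): name is "scene" or "top" or "wrist"; returns the picture (420x560x3 uint8, red, green, blue); there is no depth.
- vision.camera_model(name): a dict with "camera_matrix" (3x3 intrinsics, pixels), "camera_from_world" (4x4, takes a point from world to camera coordinates). Camera axes: x right, y up, looking along -z (the intrinsics and any distortion apply to the point x, -y, -z); pixel columns grow to the right and rows downward; lengths in m; the calibration is good to about 2 mm. A picture is of the moment at which its call begins: read the wrist's pose just before it. camera_model takes no time and is no camera call; for the wrist camera it gives the pose at the moment of the call.
- workorder.hand_in(): hands the job in; it is judged then, once.
The state is a dict: "time_s": time; "joint_positions": joint angles; "qvel": joint speeds; "tau": joint torques, N m; "position": TCP position; "tcp_rot": TCP orientation; "force": force on the tool from outside, world axes, zero at the start; "moment": the same for the moment, N m; "opening": opening from 0.0 (shut) to 1.0 (fully open); "grasp_force": force on a finger pad.
Only numpy, scipy, OpenCV 4.12 (cv2) and the standard library are available. Lean on these libraries where they do the work, as an engineer would, in place of code of your own. Each camera call takes 0.05 s, during which the arm holds its last target. There are 200 camera calls.

## Task

The gauge chart leans face-down in its sloping rack with its kickstand leg folded against its back. Swing the leg fully out to its stop, then take the chart out and stand it on the low tray, leaning back on its leg, centred, with its printed face towards the tray's raised front lip and its bottom edge up against that lip along its whole length. Set it down before letting go (no dropping), and leave the things around it where they are.

Things in the scene. Friction and masses are not known exactly. Their poses are not given: they have to be found in the camera images.
- chart: Stiff grey panel 130 wide (y), 170 tall (z), 10 thick (x), 0.28 kg; white sheet of graded dots and bars on its face (-x side), leg on its back (+x). Origin: middle of the bottom edge, mid-thickness; z to the top edge. Starts in the rack 28 deg (0.489 rad) off vertical, top towards the robot, back up; top 80 mm clear of the rack. Hinge cheeks on the back: 50 wide, 19 high, z 109 to 127.
- chart_top (a point): Middle of the chart's top edge, mid-thickness (170 mm up the panel); axes as the chart's. From here 40 mm down both sides are free to be pinched.
- leg (a joint): The kickstand leg's hinge, rad: 0 = folded parallel to the back, 0.733 (42 degrees) = fully out against its stop. The hinge is stiff (about 0.06 N m of friction) and stays where it is left.
- leg_hinge (a point): Point on the leg's hinge axis: 118 mm up the panel, 18 mm backwards (+x) of mid-thickness, mid-width; the axis runs along the chart's y. The axes turn with the leg, which runs from here along its -z: an aluminium bar 24 wide (y) and 8 thick (x). Folded, it leaves a 9 mm gap to the panel's back.
- leg_foot (a point): Middle of the leg's foot: rubber cross bar 70 long (along y), 10 in diameter, 109 mm from the hinge axis. Opening moves it away from the back. With the leg at its stop and foot and bottom edge on a level surface, the chart leans back 20 deg (0.35 rad) from vertical, resting on the rear corner of its bottom edge, the foot about 93 mm behind that.
- rack: Fixed grey sheet-metal rack: base 125 x 150, sloping plate under the lower 90 mm of the chart's face; the bottom edge sits in a channel whose edge comes 7 mm up the chart's back (draw it out along its slope). Origin: centre of its underside on the table; z up, +x horizontal from the chart's top to its bottom (away from the robot at yaw 0). The chart's origin starts at x = 45, z = 30 mm here.
- tray: Fixed aluminium tray: flat plate 150 (x) by 180 (y), 8 mm thick, with a straight raised dark lip along its front edge (-x, nearest the robot at yaw 0), 8 mm thick, 10 mm above the plate. Origin: centre of its underside on the table; z up. The lip's inner face is at x = -67 mm, the plate's top at z = 8 mm.
- tray_lip (a point): The middle of the foot of the lip's inner face, on the tray's upper surface; axes as the tray's.
- weight: Bystander: a brass balance weight, 32 x 32 x 34. Origin under its centre.
- tape: Bystander: a roll of tape lying flat, 94 across, 25 high. Origin under its centre.
- screwdriver: Bystander: a screwdriver lying flat, 199 long, 30 wide. Origin under its centre.
- beaker: Bystander: a small clear beaker, 63 across, 70 high. Origin under its centre.
- calliper: Bystander: a steel calliper lying flat, 200 x 63 x 12. Origin under its centre.
- notepad: Bystander: a notepad lying flat, 100 x 68 x 12. Origin under its centre.

How it is judged (in metres and radians):
On the way, in this order (a step that is already met when the one before it is completed fails the run):
1. the leg is swung fully out (value of joint leg above 0.65 rad), for 0.2 s.
2. the chart, leg out, rests on the tray while still held (value of joint leg above 0.6 rad and contact force between chart and tray above 0.3 N and contact force between chart and the fingers above 0.5 N), for 0.2 s.
At the end, for the whole second after the job is handed in: Leg within 0.08 rad of its stop; chart at rest on the tray on its bottom edge and the leg's foot, leaning 0.25 to 0.45 rad from vertical, face to the lip, bottom edge within 5 mm of the lip's inner face, parallel to it within 0.1 rad, centred within 25 mm (value of joint leg above 0.65 rad and angle between chart's own z axis and vertical between 0.25 and 0.45 rad and x of chart in the frame of tray between -0.068 and -0.057 m and y of chart in the frame of tray between -0.025 and 0.025 m and z of chart in the frame of tray below 0.014 m and z of leg_foot in the frame of tray below 0.017 m and x of leg_foot in the frame of tray above 0 m and angle between the y axis of chart and the y axis of tray, either way round below 0.1 rad and linear speed of chart below 0.02 m/s); the robot touches nothing.
It fails at once if a bystander is pushed more than 30 mm (distance of any of weight, tape, screwdriver, beaker, calliper, notepad from where it was at the start of the episode above 0.03 m).
It also fails if it takes over 67 s, if anything falls off the work surface, if the arm or the gripper's body presses on something with over 40 N, if the wrist force passes 120 N, or if a joint passes its speed limit or range.

## Working session

There is one attempt and no reset: what is moved stays moved. The work goes in short steps, Python scripts to look and compute and a shell command to move; the robot and the scene stay as the last step left them, time stands still between calls to the robot, and variables do not carry over. Pictures are saved under pics/ and viewed, at most 10 in all, crops included, and the job is handed in when it is done.

```bash
mkdir -p pics; ls; python3 - <<'E'
from rig import bot,vision
import cv2,numpy as np
np.set_printoptions(precision=4,suppress=True)
for n in("scene","top"):
    cv2.imwrite(f"pics/{n}0.png",vision.capture(n)[:,:,::-1])
    m=vision.camera_model(n);print(n,m)
s=bot.read_state();print(s,bot.tip_extent)
E
```

```text
pics
scene {'camera_matrix': array([[383.3579,   0.    , 278.0682],
       [  0.    , 383.3579, 205.9608],
       [  0.    ,   0.    ,   1.    ]]), 'camera_from_world': array([[-0.522 , -0.8529,  0.002 ,  0.2772],
       [ 0.3898, -0.2364,  0.89  , -0.3284],
       [-0.7587,  0.4654,  0.4559, -0.7375],
       [ 0.    ,  0.    ,  0.    ,  1.    ]])}
top {'camera_matrix': array([[438.2978,   0.    , 277.1146],
       [  0.    , 438.2978, 212.1942],
       [  0.    ,   0.    ,   1.    ]]), 'camera_from_world': array([[-0.0175, -0.9998,  0.0026, -0.0039],
       [ 0.9957, -0.0172,  0.0909, -0.5571],
       [-0.0908,  0.0041,  0.9959, -1.2392],
       [ 0.    ,  0.    ,  0.    ,  1.    ]])}
{'time_s': 0.1, 'joint_positions': array([-76.4625,  30.2749,  82.1498,  -0.0023,  67.692 , -10.2268]), 'qvel': array([-0.005 , -0.2237, -0.2078,  0.0036,  0.0908, -0.0371]), 'tau': array([  0.0001, -44.0985, -17.7151,   0.0634,   0.0534,  -0.0001]), 'position': array([ 0.2517, -0.5713,  0.2297]), 'tcp_rot': array([[ 0.9152,  0.403 , -0.0005],
       [ 0.403 , -0.9152,  0.002 ],
       [ 0.0003, -0.002 , -1.    ]]), 'force': array([ 0.2034, -0.5162,  0.4447]), 'moment': array([0.0717, 0.0041, 0.018 ]), 'grasp_force': 0.0, 'opening': 1.0001578593184088} 0.008
```

View pics/top0.png

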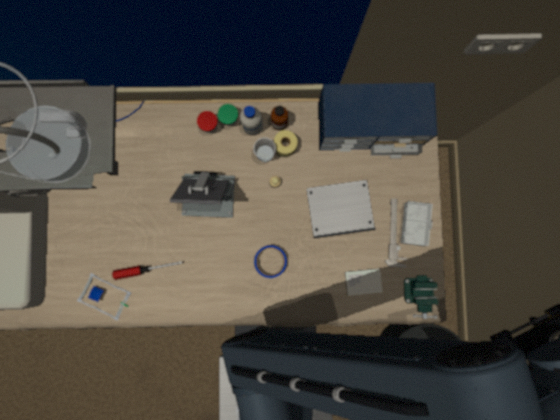

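View pics/scene0.png

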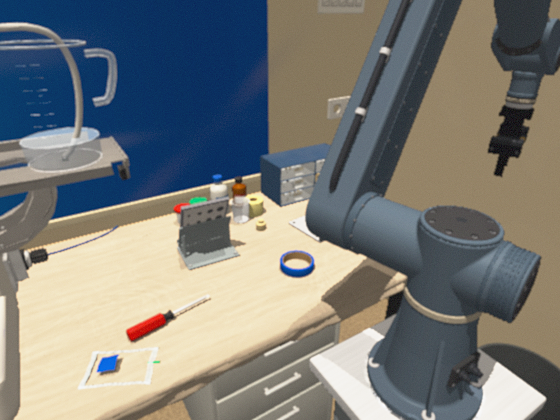

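```bash
cat > h.py <<'E'
import numpy as np,cv2
from rig import bot,vision
np.set_printoptions(precision=4,suppress=True)
def ray(n,u,v,m=None):
    m=m or vision.camera_model(n);K=m["camera_matrix"];T=m["camera_from_world"]
    d=np.linalg.inv(K)@[u,v,1];d=np.array([d[0],-d[1],-d[2]])
    R=T[:3,:3];return -R.T@T[:3,3],R.T@d
def on(n,u,v,z,m=None):
    o,d=ray(n,u,v,m);return o+d*(z-o[2])/d[2]
def proj(n,p,m=None):
    m=m or vision.camera_model(n);c=m["camera_from_world"]@np.r_[p,1]
    q=m["camera_matrix"]@[c[0],-c[1],-c[2]];return q[:2]/q[2]
E
python3 - <<'E'
import cv2,numpy as np
t=cv2.imread("pics/top0.png");s=cv2.imread("pics/scene0.png")
a=cv2.resize(t[160:230,160:250],None,fx=4.4,fy=4.4,interpolation=cv2.INTER_CUBIC)
b=cv2.resize(t[170:250,295:385],None,fx=4.4,fy=4.4,interpolation=cv2.INTER_CUBIC)
c=cv2.resize(s[190:270,170:260],None,fx=4.4,fy=4.4,interpolation=cv2.INTER_CUBIC)
o=np.zeros((600,800,3),np.uint8)
for im,(x,y) in((a,(0,0)),(b,(400,0))): o[y:y+im.shape[0],x:x+im.shape[1]]=im[:600,:800-x]
cc=cv2.resize(c,(280,248));o[352:600,:280]=cc
o=cv2.convertScaleAbs(o,alpha=1.5,beta=20);cv2.imwrite("pics/crop1.png",o)
E
```

```text
(no output)
```

View pics/crop1.png

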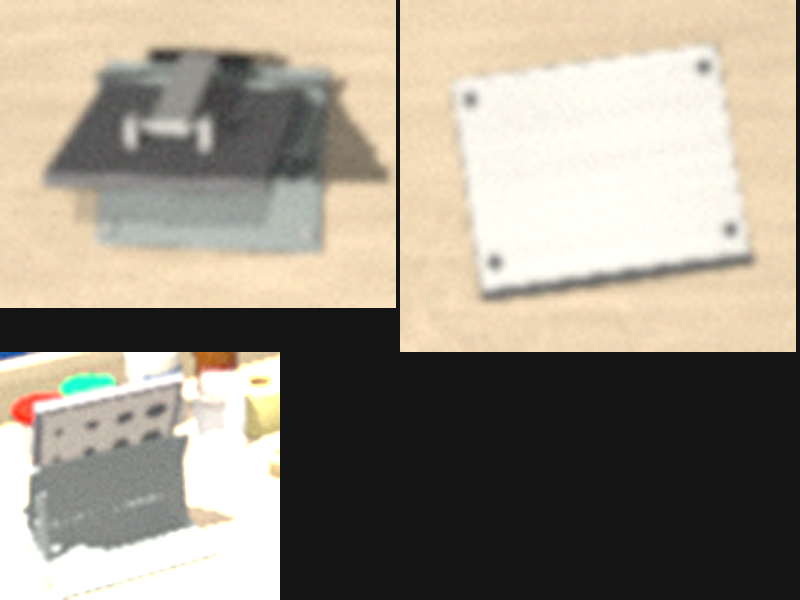

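```bash
python3 - <<'E'
from h import *
c=lambda x,y,ox,oy:(ox+(x+.5)/4.4-.5,oy+(y+.5)/4.4-.5)
A,B=[on("top",*c(x,y,160,160),.178) for x,y in((45,183),(268,188))]
print("topedge",A,B,np.linalg.norm(A-B),(A+B)/2,np.degrees(np.arctan2(*(A-B)[[0,1]]*[-1,1])))
A,B=[on("top",*c(x,y,160,160),.002) for x,y in((97,246),(322,252))]
print("base",A,B,np.linalg.norm(A-B),(A+B)/2,np.degrees(np.arctan2(-(A-B)[0],(A-B)[1])))
T=[on("top",*c(x-400,y,295,170),z) for x,y,z in((455,82,.008),(716,44,.008),(750,260,.018),(484,296,.018))]
for i in range(4):
    d=T[i]-T[i-1];print("tray",T[i],np.linalg.norm(d),np.degrees(np.arctan2(d[1],d[0])))
print(np.mean(T,0))
E
```

```text
topedge [0.5757 0.2589 0.178 ] [0.5706 0.1303 0.178 ] 0.12874008433717896 [0.5732 0.1946 0.178 ] -2.277434631251679
base [0.5541 0.2666 0.002 ] [0.5475 0.1166 0.002 ] 0.15013803524513228 [0.5508 0.1916 0.002 ] -2.5222135065798743
tray [ 0.6277 -0.1031  0.008 ] 0.14460701490433986 5.941383535505624
tray [ 0.6504 -0.2785  0.008 ] 0.17685536419711764 -82.63084868226096
tray [ 0.5048 -0.2936  0.018 ] 0.14668717617884963 -174.08474421185448
tray [ 0.4842 -0.118   0.018 ] 0.176748967747609 96.69397950094455
[ 0.5668 -0.1983  0.013 ]
```

```bash
cat >> h.py <<'E'
from scipy.spatial.transform import Rotation as Ro
def ax(yaw,tilt,spin=0):
    """tool frame: x along yaw heading, z pointing down tilted toward heading by tilt; spin about tool z (deg)"""
    R=Ro.from_euler('z',yaw,degrees=True)*Ro.from_euler('y',-tilt,degrees=True)*Ro.from_euler('x',180,degrees=True)*Ro.from_euler('z',spin,degrees=True)
    return R.as_matrix()
def go(R,p,verb=True):
    s=bot.read_state();R0=s["tcp_rot"];p0=s["position"]
    d=R0.T@(np.array(p)-p0)*1000;r=Ro.from_matrix(R0.T@R).as_rotvec()
    print("t",round(s["time_s"],2),"xyz",d.round(1),"len",np.linalg.norm(d).round(),"rot",r.round(4),"deg",np.degrees(np.linalg.norm(r)).round(1),"F",s["force"].round(1),"open",round(s["opening"],3),"j",s["joint_positions"].round(0))
E
python3 - <<'E'
from h import *
go(ax(6.5,0),[.50,-.2,.4])
print(ax(0,20))
E
```

```text
t 0.1 xyz [ 376.9 -240.1 -169.7] len 478.0 rot [-0.002  -0.      0.3013] deg 17.3 F [ 0.2 -0.5  0.4] open 1.0 j [-76.  30.  82.  -0.  68. -10.]
[[ 0.9397 -0.      0.342 ]
 [ 0.     -1.     -0.    ]
 [ 0.342   0.     -0.9397]]
```

```bash
R='{"xyz":[250,-160,-115],"delta_rot":[0,0,0.3],"hand":-1}'; python3 -m handwheel '[{"xyz":[40,-25,-30],"delta_rot":[0,0,0.1],"hand":-1},{"xyz":[80,-50,-60],"delta_rot":[0,0,0.2],"hand":-1},{"xyz":[125,-80,-90],"delta_rot":[0,0,0.3],"hand":-1},{"xyz":[170,-110,-115],"delta_rot":[0,0,0.3],"hand":-1},{"xyz":[215,-138,-140],"delta_rot":[0,0,0.3],"hand":-1}]'; python3 -c "
from h import *
go(ax(6.5,0),[.50,-.2,.4])"
```

```text
time_s: 0.72
position: [0.3936, -0.3572, 0.3711]
tcp_rot: [[0.993, 0.114, -0.0], [0.114, -0.993, 0.001], [-0.0, -0.001, -1.0]]
force: [-0.2, 0.2, 0.3]
opening: 0.999
grasp_force: 0.0
t 0.72 xyz [ 123.7 -144.   -28.9] len 192.0 rot [-0.0006  0.0002  0.0011] deg 0.1 F [-0.2  0.2  0.3] open 0.999 j [-54.  15.  84.   0.  81.  29.]
```

```bash
python3 -m handwheel '[{"xyz":[40,-50,-10],"delta_rot":[0,0,0],"hand":-1},{"xyz":[80,-95,-20],"delta_rot":[0,0,0],"hand":-1},{"xyz":[124,-144,-29],"delta_rot":[0,0,0],"hand":-1},{"xyz":[124,-144,-29],"delta_rot":[0,0,0],"hand":-1},{"xyz":[124,-144,-29],"delta_rot":[0,0,0],"hand":-1}]'; python3 -c "
from h import *
m=vision.camera_model('wrist');im=vision.capture('wrist');cv2.imwrite('pics/w1.png',im[:,:,::-1])
import pickle;pickle.dump(m,open('w1.pkl','wb'))
print(m,bot.read_state()['position'])
for p in [(.6277,-.1031,.008),(.6504,-.2785,.008),(.5048,-.2936,.018),(.4842,-.118,.018)]: print(proj('wrist',p,m))
"
```

```text
time_s: 1.35
position: [0.4995, -0.2015, 0.3991]
tcp_rot: [[0.993, 0.116, -0.001], [0.116, -0.993, -0.0], [-0.001, -0.0, -1.0]]
force: [-0.8, -0.0, 0.1]
opening: 1.003
grasp_force: 0.0
{'camera_matrix': array([[289.7124,   0.    , 278.5404],
       [  0.    , 289.7124, 212.6189],
       [  0.    ,   0.    ,   1.    ]]), 'camera_from_world': array([[ 0.1166, -0.9932,  0.0009, -0.2585],
       [ 0.9551,  0.1118, -0.2744, -0.3744],
       [ 0.2725,  0.0329,  0.9616, -0.6823],
       [ 0.    ,  0.    ,  0.    ,  1.    ]])} [ 0.4991 -0.2023  0.399 ]
[231.117   91.8055]
[332.2329  90.5236]
[328.1194 174.8755]
[232.7296 174.8849]
```

View pics/w1.png

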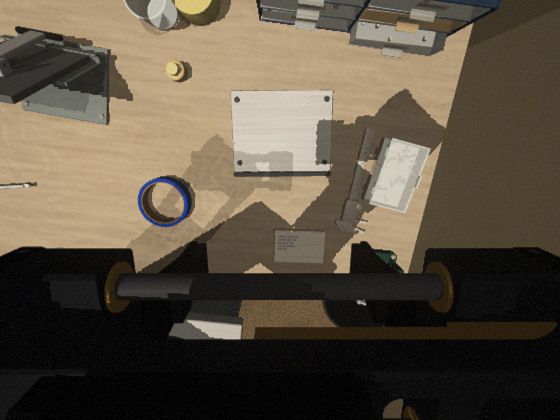

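```bash
python3 - <<'E'
from h import *
import pickle
m=pickle.load(open('w1.pkl','rb'));g=cv2.cvtColor(cv2.imread('pics/w1.png'),cv2.COLOR_BGR2GRAY).astype(float)
print("cam",ray('wrist',0,0,m)[0])
def sub(v,i): # subpixel extremum
    a,b,c=v[i-1:i+2];return i+.5*(a-c)/(a-2*b+c)
U=[];L=[]
for u in range(242,326):
    d=np.gradient(g[160:186,u]);i=int(np.argmin(d[2:-2]))+2;j=i+int(np.argmax(d[i:-1]))
    U.append((u,160+i));L.append((u,160+j))
for n,P,z in(("inner",U,.008),("outer",L,.018)):
    P=np.array(P,float);k=np.median(P[:,1]);P=P[abs(P[:,1]-k)<4];c=np.polyfit(P[:,0],P[:,1],1)
    a,b=[on('wrist',u,np.polyval(c,u),z,m) for u in(245,320)]
    print(n,len(P),np.polyval(c,[245,320]),a,b,"yaw",np.degrees(np.arctan2((a-b)[0]*-1,(a-b)[1])))
# side edges of the plate
for lo,hi,s in((222,244,1),(322,344,-1)):
    P=[]
    for v in range(100,165):
        d=s*np.gradient(cv2.blur(g,(3,3))[v,lo:hi]);P.append((v,lo+int(np.argmax(d))))
    P=np.array(P,float);k=np.median(P[:,1]);P=P[abs(P[:,1]-k)<4];c=np.polyfit(P[:,0],P[:,1],1)
    print("side",len(P),[on('wrist',np.polyval(c,v),v,.008,m) for v in(100,165)])
E
```

```text
cam [ 0.5736 -0.1925  0.5536]
inner 84 [171.0197 170.9582] [ 0.4925 -0.139   0.008 ] [ 0.509  -0.2791  0.008 ] yaw 6.732895622145078
outer 84 [176.1515 175.7172] [ 0.4845 -0.1408  0.018 ] [ 0.5015 -0.2789  0.018 ] yaw 7.018074914679309
side 57 [array([ 0.6144, -0.1046,  0.008 ]), array([ 0.5014, -0.1182,  0.008 ])]
side 57 [array([ 0.6349, -0.2794,  0.008 ]), array([ 0.5221, -0.2952,  0.008 ])]
```

```bash
cat >> h.py <<'E'
YR=-2.4; RO=np.array([.613,.191,0.])
def rackp(x,y,z): return RO+Ro.from_euler('z',YR,degrees=True).apply([x,y,z])
def chartp(x,y,z): # chart-frame point while in the rack, mm
    c,s=np.cos(np.radians(28)),np.sin(np.radians(28))
    return rackp((45+x*c-z*s)/1e3,y/1e3,(30+x*s+z*c)/1e3)
E
python3 - <<'E'
from h import *
R=ax(YR,-32); g=chartp(16,0,43); print(g, chartp(0,0,170))
print(g-.08*R[:,2]); go(R,g-.08*R[:,2]); go(R,[.70,.12,.36])
E
```

```text
[0.6519 0.1894 0.0755] [0.5782 0.1925 0.1801]
[0.6943 0.1876 0.1433]
t 1.4 xyz [ 238.7 -365.   255.4] len 505.0 rot [ 0.0436 -0.5559  0.1522] deg 33.1 F [-0.4 -0.6 -1. ] open 0.997 j [-34.  14.  80.  -0.  85.  50.]
t 1.4 xyz [ 236.4 -297.3   38.7] len 382.0 rot [ 0.0436 -0.5559  0.1522] deg 33.1 F [-0.4 -0.6 -1. ] open 0.997 j [-34.  14.  80.  -0.  85.  50.]
```

```bash
python3 -m handwheel '[{"xyz":[45,-45,0],"delta_rot":[0,0,0],"hand":-1},{"xyz":[95,-90,0],"delta_rot":[0.01,-0.14,0.04],"hand":-1},{"xyz":[140,-140,10],"delta_rot":[0.02,-0.28,0.08],"hand":-1},{"xyz":[180,-185,20],"delta_rot":[0.03,-0.42,0.12],"hand":-1},{"xyz":[210,-235,30],"delta_rot":[0.04,-0.556,0.15],"hand":-1}]'; python3 - <<'E'
from h import *
go(ax(YR,-32),[.71,.185,.28])
E
```

```text
time_s: 2.02
position: [0.68, 0.0487, 0.3697]
tcp_rot: [[0.846, -0.043, -0.531], [-0.039, -0.999, 0.019], [-0.532, 0.004, -0.847]]
force: [1.5, -0.4, 1.3]
opening: 1.003
grasp_force: 0.0
t 2.02 xyz [  67.8 -137.8   62.7] len 166.0 rot [ 0.0028  0.0021 -0.0034] deg 0.3 F [ 1.5 -0.4  1.3] open 1.003 j [ -5.  47.  35.  -2. 130.  87.]
```

```bash
python3 -m handwheel '[{"xyz":[20,-45,20],"delta_rot":[0,0,0],"hand":-1},{"xyz":[45,-90,40],"delta_rot":[0,0,0],"hand":-1},{"xyz":[68,-138,63],"delta_rot":[0,0,0],"hand":-1},{"xyz":[68,-138,63],"delta_rot":[0,0,0],"hand":-1},{"xyz":[68,-138,63],"delta_rot":[0,0,0],"hand":-1}]'; python3 - <<'E'
from h import *
m=vision.camera_model('wrist');im=vision.capture('wrist');cv2.imwrite('pics/w2.png',im[:,:,::-1])
import pickle;pickle.dump(m,open('w2.pkl','wb'))
for q in [(18,0,118),(18,35,9),(18,-35,9),(5,65,170),(5,-65,170),(18,12,60),(18,-12,60)]: print(q,proj('wrist',chartp(*q),m).round(1))
go(ax(YR,-32),[.71,.185,.28])
E
```

```text
time_s: 2.65
position: [0.7088, 0.1846, 0.2803]
tcp_rot: [[0.848, -0.041, -0.529], [-0.037, -0.999, 0.018], [-0.529, 0.004, -0.848]]
force: [0.4, -0.8, 0.6]
opening: 0.999
grasp_force: 0.0
(18, 0, 118) [275.8 201.9]
(18, 35, 9) [247.1 116.5]
(18, -35, 9) [304.2 116.5]
(5, 65, 170) [218.5 249.4]
(5, -65, 170) [333.2 249.1]
(18, 12, 60) [265.6 154.8]
(18, -12, 60) [285.9 154.8]
t 2.7 xyz [ 1.5 -0.9  0.8] len 2.0 rot [ 0.0031 -0.0026 -0.0015] deg 0.2 F [0.7 0.7 0.8] open 1.001 j [  4.  54.  31.   4. 126.  98.]
```

View pics/w2.png

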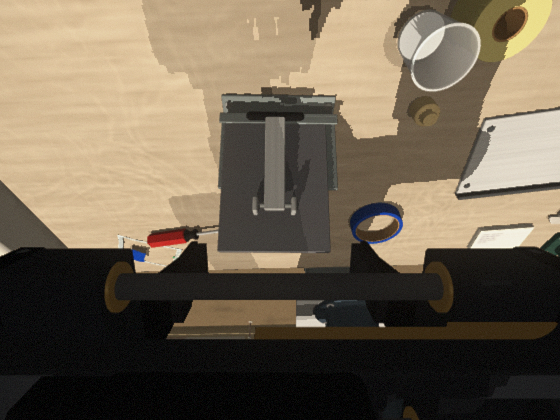

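```bash
sed -i 's/RO=np.array(\[.613,.191/RO=np.array([.613,.1922/' h.py; python3 - <<'E'
from h import *
R=ax(YR,-32); g=chartp(19.5,0,45)
go(R,g-.05*R[:,2]); go(R,g)
E
```

```text
t 2.7 xyz [ 60.1  -4.6 151.2] len 163.0 rot [ 0.0031 -0.0026 -0.0015] deg 0.2 F [0.7 0.7 0.8] open 1.001 j [  4.  54.  31.   4. 126.  98.]
t 2.7 xyz [ 60.   -4.7 201.2] len 210.0 rot [ 0.0031 -0.0026 -0.0015] deg 0.2 F [0.7 0.7 0.8] open 1.001 j [  4.  54.  31.   4. 126.  98.]
```

```bash
python3 -m handwheel '[{"xyz":[30,-3,45],"delta_rot":[0,0,0],"hand":-1},{"xyz":[60,-4.6,90],"delta_rot":[0,0,0],"hand":-1},{"xyz":[60,-4.6,145],"delta_rot":[0,0,0],"hand":-1},{"xyz":[60,-4.6,175],"delta_rot":[0,0,0],"hand":-1},{"xyz":[60,-4.6,185],"delta_rot":[0,0,0],"hand":-1}]'; python3 - <<'E'
from h import *
R=ax(YR,-32); g=chartp(19.5,0,45)
go(R,g)
m=vision.camera_model('wrist');im=vision.capture('wrist');cv2.imwrite('pics/w3.png',cv2.resize(im[60:340,100:460],None,fx=1.6,fy=1.6)[:,:,::-1])
E
```

```text
time_s: 3.32
position: [0.6612, 0.1905, 0.092]
tcp_rot: [[0.847, -0.041, -0.53], [-0.036, -0.999, 0.019], [-0.53, 0.003, -0.848]]
force: [1.1, -0.4, 0.2]
opening: 0.997
grasp_force: 0.0
t 3.33 xyz [ 0.9  0.3 14.9] len 15.0 rot [ 0.0032 -0.     -0.001 ] deg 0.2 F [ 1.1 -0.4  0.2] open 0.997 j [  5.  58.  51.   4. 102.  97.]
```

View pics/w3.png

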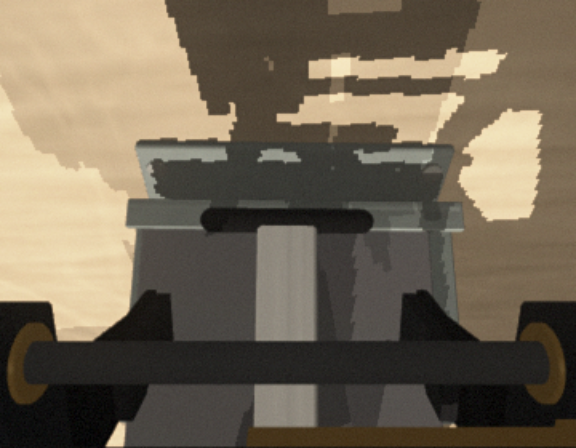

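The bar (columns 256–317) is centred between the fingers (172 and 401), clear of the foot. I'll advance and close.

```bash
python3 -m handwheel '[{"xyz":[0.5,0,7],"delta_rot":[0,0,0],"hand":-1},{"xyz":[0.5,0,14],"delta_rot":[0,0,0],"hand":-1},{"xyz":[0.5,0,14],"delta_rot":[0,0,0],"hand":-0.2},{"xyz":[0.5,0,14],"delta_rot":[0,0,0],"hand":1},{"xyz":[0.5,0,14],"delta_rot":[0,0,0],"hand":1}]' && python3 -m handwheel '[{"xyz":[0,0,0],"delta_rot":[0,0,0],"hand":1},{"xyz":[0,0,0],"delta_rot":[0,0,0],"hand":1},{"xyz":[0,0,0],"delta_rot":[0,0,0],"hand":1},{"xyz":[0,0,0],"delta_rot":[0,0,0],"hand":1},{"xyz":[0,0,0],"delta_rot":[0,0,0],"hand":1}]'; python3 - <<'E'
from h import *
# arc rows about hinge, in tool axes
s=bot.read_state();R0=s["tcp_rot"];p0=s["position"];h=chartp(18,0,118)
print("TCP in tool axes from hinge mm",(R0.T@(p0-h)*1000).round(1))
yc=Ro.from_euler('z',YR,degrees=True).apply([0,1,0])
for a in(9,18,27,36,42,43,44):
    Q=Ro.from_rotvec(-np.radians(a)*yc)
    print(a,(R0.T@(h+Q.apply(p0-h)-p0)*1000).round(1),Ro.from_matrix(R0.T@Q.as_matrix()@R0).as_rotvec().round(3))
E
```

```text
time_s: 4.0
position: [0.6551, 0.193, 0.0802]
tcp_rot: [[0.849, -0.038, -0.528], [-0.034, -0.999, 0.018], [-0.528, 0.003, -0.849]]
force: [-1.1, 0.3, 0.0]
opening: 0.745
grasp_force: 0.0
time_s: 4.62
position: [0.6547, 0.1924, 0.0798]
tcp_rot: [[0.848, -0.039, -0.528], [-0.035, -0.999, 0.017], [-0.529, 0.004, -0.849]]
force: [0.6, -2.2, 0.7]
opening: 0.271
grasp_force: 30.0
TCP in tool axes from hinge mm [63.9 -2.  34.2]
9 [  4.6   0.1 -10.4] [-0.     0.157  0.001]
18 [  7.4   0.1 -21.4] [-0.     0.314  0.002]
27 [  8.5   0.2 -32.7] [-0.     0.471  0.002]
36 [  7.9   0.2 -44.1] [-0.     0.628  0.003]
42 [  6.4   0.3 -51.6] [-0.001  0.733  0.004]
43 [  6.1   0.3 -52.8] [-0.001  0.75   0.004]
44 [  5.8   0.3 -54. ] [-0.001  0.768  0.004]
```

```bash
python3 -m handwheel '[{"xyz":[2.6,0,-5],"delta_rot":[0,0.08,0],"hand":1},{"xyz":[4.6,0,-10.4],"delta_rot":[0,0.157,0],"hand":1},{"xyz":[6.2,0,-16],"delta_rot":[0,0.236,0],"hand":1},{"xyz":[7.4,0,-21.4],"delta_rot":[0,0.314,0],"hand":1},{"xyz":[7.4,0,-21.4],"delta_rot":[0,0.314,0],"hand":1}]'; python3 - <<'E'
from h import *
s=bot.read_state();R0=s["tcp_rot"];p0=s["position"];h=chartp(18,0,118)
v=p0-h;print(np.degrees(np.arctan2(-v[2],v[0])),s["force"],s["moment"])
yc=Ro.from_euler('z',YR,degrees=True).apply([0,1,0])
for a in(6,12,18,24,25,26):
    Q=Ro.from_rotvec(-np.radians(a)*yc)
    print(a,(R0.T@(h+Q.apply(p0-h)-p0)*1000).round(1),Ro.from_matrix(R0.T@Q.as_matrix()@R0).as_rotvec().round(3))
cv2.imwrite('pics/s2.png',vision.capture('scene')[150:300,120:320][:,:,::-1])
E
```

```text
time_s: 5.25
position: [0.672, 0.1924, 0.0954]
tcp_rot: [[0.97, -0.038, -0.24], [-0.038, -0.999, 0.007], [-0.24, 0.003, -0.971]]
force: [-0.9, 0.2, 0.5]
opening: 0.269
grasp_force: 30.0
41.47546684073063 [-0.9215  0.2289  0.5249] [-0.2903  0.0277 -0.0805]
6 [ 3.1  0.  -6.8] [-0.     0.105  0.   ]
12 [  5.5   0.1 -13.9] [-0.001  0.209  0.001]
18 [  7.1   0.1 -21.1] [-0.001  0.314  0.001]
24 [  8.    0.1 -28.6] [-0.001  0.419  0.001]
25 [  8.1   0.1 -29.8] [-0.001  0.436  0.001]
26 [  8.1   0.1 -31. ] [-0.001  0.454  0.002]
```

```bash
python3 -m handwheel '[{"xyz":[3.1,0,-6.8],"delta_rot":[0,0.105,0],"hand":1},{"xyz":[5.5,0,-13.9],"delta_rot":[0,0.209,0],"hand":1},{"xyz":[7.1,0,-21.1],"delta_rot":[0,0.314,0],"hand":1},{"xyz":[8,0,-28.6],"delta_rot":[0,0.419,0],"hand":1},{"xyz":[8.1,0,-30.4],"delta_rot":[0,0.444,0],"hand":1}]'; python3 - <<'E'
from h import *
s=bot.read_state();R0=s["tcp_rot"];p0=s["position"];h=chartp(18,0,118)
v=p0-h;print(np.degrees(np.arctan2(-v[2],v[0])),np.linalg.norm(v),s["force"],s["moment"])
im=vision.capture('scene')[150:290,120:310];cv2.imwrite('pics/s2.png',cv2.resize(im,None,fx=4,fy=4,interpolation=cv2.INTER_CUBIC)[:,:,::-1])
E
```

```text
time_s: 5.92
position: [0.6849, 0.1917, 0.1194]
tcp_rot: [[0.98, -0.039, 0.193], [-0.038, -0.999, -0.011], [0.193, 0.003, -0.981]]
force: [-1.5, -1.5, -8.5]
opening: 0.269
grasp_force: 30.0
19.261100699274905 0.07030380117039306 [-1.527  -1.4752 -8.5136] [ 0.0343  0.8876 -0.1791]
```

View pics/s2.png

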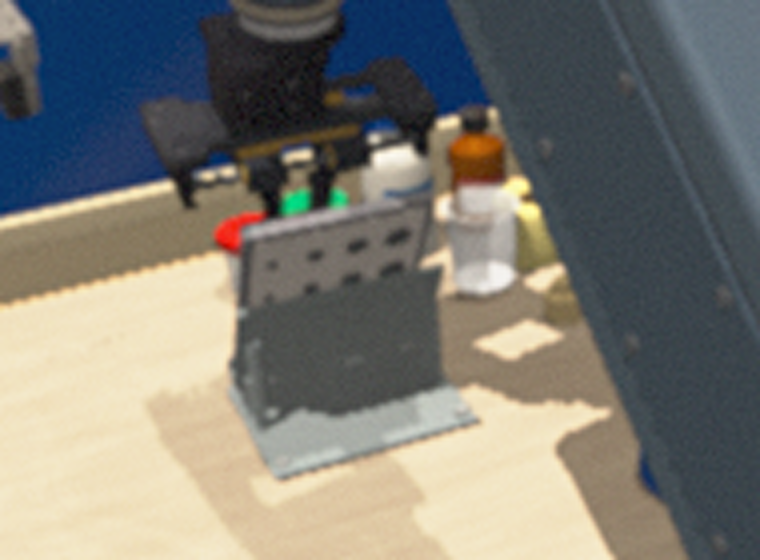

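```bash
python3 -m handwheel '[{"xyz":[0,0,0],"delta_rot":[0,0,0],"hand":-1},{"xyz":[0,0,0],"delta_rot":[0,0,0],"hand":-1},{"xyz":[0,0,0],"delta_rot":[0,0,0],"hand":-1},{"xyz":[0,0,-40],"delta_rot":[0,0,0],"hand":-1},{"xyz":[0,0,-100],"delta_rot":[0,0,0],"hand":-1}]'; python3 -m handwheel '[{"xyz":[0,0,-40],"delta_rot":[0,0,0],"hand":-1},{"xyz":[0,0,-60],"delta_rot":[0,0,0],"hand":-1},{"xyz":[0,0,-80],"delta_rot":[0,0,0],"hand":-1},{"xyz":[0,0,-80],"delta_rot":[0,0,0],"hand":-1},{"xyz":[0,0,-80],"delta_rot":[0,0,0],"hand":-1}]'; python3 - <<'E'
from h import *
m=vision.camera_model('wrist');im=vision.capture('wrist');cv2.imwrite('pics/w4.png',im[:,:,::-1])
import pickle;pickle.dump(m,open('w4.pkl','wb'))
for q in [(5,65,170),(5,-65,170),(-5,65,170),(18,0,118)]: print(q,proj('wrist',chartp(*q),m).round(1))
R=ax(YR,28,-90);print(R)
for z in(145,215,250): go(R,chartp(0,0,z))
E
```

```text
time_s: 6.6
position: [0.6669, 0.1925, 0.2187]
tcp_rot: [[0.98, -0.039, 0.196], [-0.037, -0.999, -0.011], [0.196, 0.003, -0.981]]
force: [1.5, 1.2, 0.9]
opening: 0.756
grasp_force: 0.0
time_s: 7.22
position: [0.6514, 0.1936, 0.2975]
tcp_rot: [[0.979, -0.038, 0.199], [-0.037, -0.999, -0.01], [0.199, 0.003, -0.98]]
force: [-0.1, -0.2, -0.5]
opening: 1.0
grasp_force: 0.0
(5, 65, 170) [215.7 301.9]
(5, -65, 170) [346.  302.3]
(-5, 65, 170) [216.8 308.6]
(18, 0, 118) [280.6 257.4]
[[ 0.0419  0.8822  0.4691]
 [ 0.9991 -0.037  -0.0197]
 [ 0.      0.4695 -0.8829]]
t 7.28 xyz [-87.5   2.3 124. ] len 152.0 rot [-0.2257  0.2284 -1.5546] deg 91.0 F [-1.   0.2 -0.2] open 0.998 j [  8.  27.  78.  -2.  64. 101.]
t 7.28 xyz [-107.5    2.4   56.9] len 122.0 rot [-0.2257  0.2284 -1.5546] deg 91.0 F [-1.   0.2 -0.2] open 0.998 j [  8.  27.  78.  -2.  64. 101.]
t 7.28 xyz [-117.5    2.4   23.4] len 120.0 rot [-0.2257  0.2284 -1.5546] deg 91.0 F [-1.   0.2 -0.2] open 0.998 j [  8.  27.  78.  -2.  64. 101.]
```

View pics/w4.png

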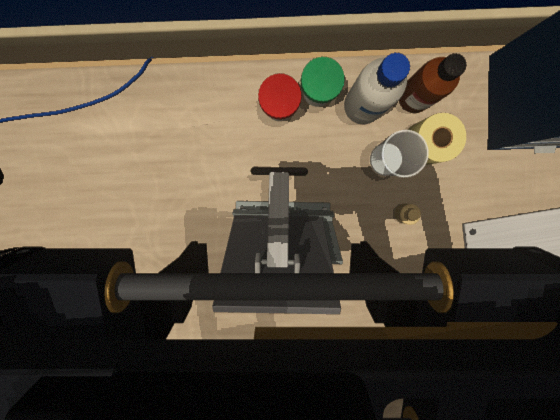

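```bash
python3 -m handwheel '[{"xyz":[-25,0,5],"delta_rot":[-0.026,0.026,-0.18],"hand":-1},{"xyz":[-50,0,10],"delta_rot":[-0.052,0.052,-0.36],"hand":-1},{"xyz":[-75,1,14],"delta_rot":[-0.078,0.078,-0.54],"hand":-1},{"xyz":[-100,2,19],"delta_rot":[-0.104,0.104,-0.72],"hand":-1},{"xyz":[-117.5,2.4,23.4],"delta_rot":[-0.13,0.13,-0.9],"hand":-1}]' >/dev/null; python3 - <<'E'
from h import *
import pickle
m=pickle.load(open('w4.pkl','rb'))
for a in(36,39,42): print(a,proj('wrist',chartp(18+109*np.sin(np.radians(a)),0,118-109*np.cos(np.radians(a))),m).round(1))
go(ax(YR,28,-90),chartp(0,0,230))
E
```

```text
36 [280.6 172.3]
39 [280.6 170.2]
42 [280.7 168.1]
t 7.9 xyz [ 3.3  2.4 19.6] len 20.0 rot [-0.0972  0.097  -0.6481] deg 38.0 F [-0.5 -0.5  1. ] open 0.997 j [ 13.  20. 102. -14.  40.  63.]
```

```bash
python3 -m handwheel '[{"xyz":[1,1,5],"delta_rot":[-0.024,0.024,-0.162],"hand":-1},{"xyz":[2,2,10],"delta_rot":[-0.048,0.048,-0.324],"hand":-1},{"xyz":[3.3,2.4,15],"delta_rot":[-0.073,0.073,-0.486],"hand":-1},{"xyz":[3.3,2.4,19.6],"delta_rot":[-0.0972,0.097,-0.648],"hand":-1},{"xyz":[3.3,2.4,19.6],"delta_rot":[-0.0972,0.097,-0.648],"hand":-1}]'; python3 - <<'E'
from h import *
go(ax(YR,28,-90),chartp(0,0,145))
m=vision.camera_model('wrist');im=vision.capture('wrist');cv2.imwrite('pics/w5.png',im[:,:,::-1])
for q in [(5,65,170),(5,-65,170),(-5,65,170),(-5,-65,170)]: print(q,proj('wrist',chartp(*q),m).round(1))
E
```

```text
time_s: 8.52
position: [0.5507, 0.1943, 0.233]
tcp_rot: [[0.05, 0.883, 0.467], [0.999, -0.046, -0.021], [0.003, 0.468, -0.884]]
force: [-0.6, 0.1, -0.1]
opening: 1.003
grasp_force: 0.0
t 8.53 xyz [ 0.6 -0.4 84.7] len 85.0 rot [-0.0018  0.0016 -0.0087] deg 0.5 F [-0.6  0.1 -0.1] open 1.003 j [ 12.  20. 107. -16.  26.  27.]
(5, 65, 170) [284.2 143.8]
(5, -65, 170) [284.5 302.3]
(-5, 65, 170) [270.3 143.9]
(-5, -65, 170) [272.6 302.4]
```

View pics/w5.png

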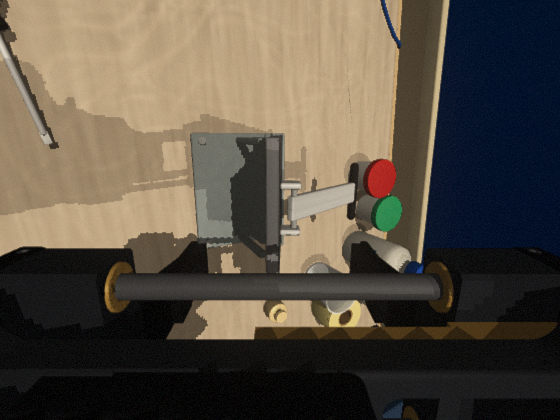

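```bash
python3 -m handwheel '[{"xyz":[3,-3,25],"delta_rot":[0,0,-0.006],"hand":-1},{"xyz":[5,-3,50],"delta_rot":[0,0,-0.006],"hand":-1},{"xyz":[5,-3,70],"delta_rot":[0,0,-0.006],"hand":-1},{"xyz":[5,-3,84],"delta_rot":[0,0,-0.006],"hand":-0.3},{"xyz":[5,-3,84],"delta_rot":[0,0,-0.006],"hand":0.3}]';python3 -m handwheel '[{"xyz":[0,0,0],"delta_rot":[0,0,0],"hand":1},{"xyz":[0,0,0],"delta_rot":[0,0,0],"hand":1},{"xyz":[0,0,0],"delta_rot":[0,0,0],"hand":1},{"xyz":[0,0,0],"delta_rot":[0,0,0],"hand":1},{"xyz":[0,0,0],"delta_rot":[0,0,0],"hand":1}]'; python3 - <<'E'
from h import *
s=bot.read_state();print(s["opening"]*87,s["force"],s["moment"])
m=vision.camera_model('wrist');im=vision.capture('wrist');cv2.imwrite('pics/w6.png',im[:,:,::-1])
h=proj('wrist',chartp(18,0,118),m);print(h)
go(ax(YR,28,-90),chartp(0,0,145))
E
```

```text
time_s: 9.2
position: [0.5892, 0.1982, 0.1584]
tcp_rot: [[0.044, 0.882, 0.47], [0.999, -0.039, -0.021], [-0.0, 0.47, -0.883]]
force: [-0.5, -0.6, 0.3]
opening: 0.853
grasp_force: 0.0
time_s: 9.82
position: [0.589, 0.1983, 0.1595]
tcp_rot: [[0.043, 0.881, 0.471], [0.999, -0.038, -0.02], [0.0, 0.472, -0.882]]
force: [0.6, 0.8, 0.3]
opening: 0.287
grasp_force: 0.0
25.009561334647646 [0.6393 0.8353 0.3249] [-0.0083  0.1857 -0.0267]
[305.1312 251.9659]
t 9.88 xyz [-5.1  0.4  1.8] len 5.0 rot [ 0.0023  0.0003 -0.0007] deg 0.1 F [ 1.1  0.1 -0.7] open 0.236 j [ 11.  30. 107. -22.  17.  34.]
```

View pics/w6.png

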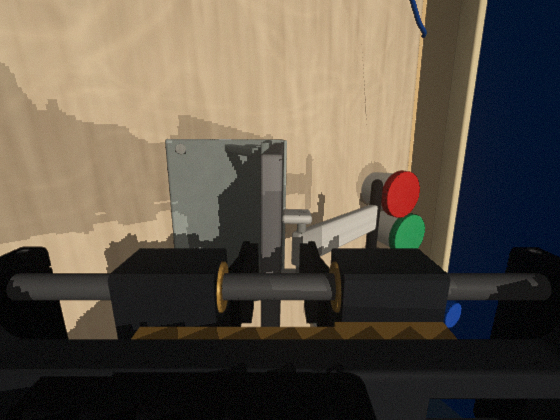

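```bash
python3 -m handwheel '[{"xyz":[0,0,0],"delta_rot":[0,0,0],"hand":1},{"xyz":[0,0,0],"delta_rot":[0,0,0],"hand":1},{"xyz":[0,0,0],"delta_rot":[0,0,0],"hand":1},{"xyz":[0,0,0],"delta_rot":[0,0,0],"hand":1},{"xyz":[0,0,0],"delta_rot":[0,0,0],"hand":1}]'; python3 - <<'E'
from h import *
s=bot.read_state();print(s["opening"]*87,s["force"],s["moment"])
for q in [(5,65,170),(-5,65,170),(5,70,170),(-5,70,170)]: print(q,proj('wrist',chartp(*q)).round(1))
g=cv2.cvtColor(vision.capture('wrist'),cv2.COLOR_RGB2GRAY).astype(int);print(g[125:165:1,270:276].mean(1).round())
print(g[190:195,252:292].mean(0).round())
E
```

```text
time_s: 10.5
position: [0.5885, 0.1982, 0.159]
tcp_rot: [[0.043, 0.882, 0.47], [0.999, -0.038, -0.02], [-0.0, 0.47, -0.882]]
force: [-3.5, 0.6, 0.8]
opening: 0.113
grasp_force: 30.0
9.873174694706075 [-3.4532  0.5927  0.8253] [ 0.0827  0.7684 -0.0524]
(5, 65, 170) [291.7 164.6]
(-5, 65, 170) [269.5 164.6]
(5, 70, 170) [291.9 153.3]
(-5, 70, 170) [269.4 153.3]
[180. 179. 179. 178. 179. 180. 181. 182. 180. 170. 168. 165. 165. 164.
 110. 107. 100.  90.  74.  66.  60.  57.  54.  54.  52.  52.  52.  50.
  50.  71.  96. 104. 110. 109. 110. 111. 110. 110. 110. 108.]
[ 46.  46.  46.  45.  45.  47.  45.  47.  46.  45.  46.  45.  46.  46.
  45.  48.  57.  61.  81. 103. 113. 116. 115. 118. 101. 100. 103. 102.
 103. 103. 103. 105. 105. 106. 122. 121. 115. 110. 105. 147.]
```

```bash
python3 -m handwheel '[{"xyz":[0,0,-12],"delta_rot":[0,0,0],"hand":1},{"xyz":[0,0,-35],"delta_rot":[0,0,0],"hand":1},{"xyz":[0,0,-65],"delta_rot":[0,0,0],"hand":1},{"xyz":[0,0,-100],"delta_rot":[0,0,0],"hand":1},{"xyz":[0,0,-140],"delta_rot":[0,0,0],"hand":1}]'; cat >> h.py <<'E'
TY=6.7; LIP=np.array([.5012,-.2068,.008]); RT=ax(TY,-20,-90)
def place(up=0,dx=0,H=.147):
    a=np.radians(20)
    return LIP+Ro.from_euler('z',TY,degrees=True).apply([.0055+dx+H*np.sin(a),0,.0017+H*np.cos(a)+up])
E
python3 - <<'E'
from h import *
print(place(.1,.012)); go(RT,place(.1,.012)); 
E
```

```text
time_s: 11.18
position: [0.5221, 0.201, 0.2836]
tcp_rot: [[0.042, 0.882, 0.47], [0.999, -0.037, -0.02], [-0.0, 0.471, -0.882]]
force: [0.1, -0.3, -3.1]
opening: 0.112
grasp_force: 30.0
[ 0.5685 -0.1989  0.2478]
t 11.18 xyz [-397.5   38.9   61.4] len 404.0 rot [ 0.8372  0.0119 -0.1636] deg 48.9 F [ 0.1 -0.3 -3.1] open 0.112 j [ 14.  14. 107. -14.  33.  26.]
```

```bash
python3 -m handwheel '[{"xyz":[-40,0,-6],"delta_rot":[0,0,0],"hand":1},{"xyz":[-85,2,-10],"delta_rot":[0.08,0,-0.02],"hand":1},{"xyz":[-130,5,-10],"delta_rot":[0.2,0,-0.04],"hand":1},{"xyz":[-175,10,-10],"delta_rot":[0.32,0,-0.06],"hand":1},{"xyz":[-220,15,0],"delta_rot":[0.44,0.005,-0.09],"hand":1}]'; python3 - <<'E'
from h import *
go(RT,place(.08,.012)); 
E
```

```text
time_s: 11.8
position: [0.5276, -0.021, 0.2918]
tcp_rot: [[-0.046, 0.998, 0.052], [0.999, 0.047, -0.017], [-0.02, 0.051, -0.999]]
force: [1.5, 0.4, -2.7]
opening: 0.109
grasp_force: 30.0
t 11.8 xyz [-178.3   29.2   69.1] len 193.0 rot [ 0.3991  0.0092 -0.0736] deg 23.3 F [ 1.5  0.4 -2.7] open 0.109 j [-14.  17.  94.  -0.  66. -17.]
```

```bash
python3 -m handwheel '[{"xyz":[-45,7,5],"delta_rot":[0.1,0.002,-0.02],"hand":1},{"xyz":[-90,14,15],"delta_rot":[0.2,0.004,-0.04],"hand":1},{"xyz":[-135,22,35],"delta_rot":[0.3,0.007,-0.055],"hand":1},{"xyz":[-178,29,60],"delta_rot":[0.399,0.009,-0.074],"hand":1},{"xyz":[-178,29,69],"delta_rot":[0.399,0.009,-0.074],"hand":1}]'; python3 -m handwheel '[{"xyz":[0,0,0],"delta_rot":[0,0,0],"hand":1},{"xyz":[0,0,0],"delta_rot":[0,0,0],"hand":1},{"xyz":[0,0,0],"delta_rot":[0,0,0],"hand":1},{"xyz":[0,0,0],"delta_rot":[0,0,0],"hand":1},{"xyz":[0,0,0],"delta_rot":[0,0,0],"hand":1}]'; python3 - <<'E'
from h import *
go(RT,place(.015,.008));go(RT,place(.0,.004))
m=vision.camera_model('wrist')
a=cv2.resize(vision.capture('wrist'),(400,300));b=cv2.resize(vision.capture('top')[150:270,270:430],(400,300),interpolation=cv2.INTER_CUBIC)
c=cv2.resize(vision.capture('scene')[150:300,220:420],(400,300),interpolation=cv2.INTER_CUBIC)
o=np.zeros((600,800,3),np.uint8);o[:300,:400]=a;o[:300,400:]=b;o[300:,:400]=c
cv2.imwrite('pics/p1.png',o[:,:,::-1])
E
```

```text
time_s: 12.42
position: [0.5688, -0.2003, 0.2219]
tcp_rot: [[-0.114, 0.933, -0.341], [0.994, 0.107, -0.038], [0.001, -0.343, -0.939]]
force: [-0.5, 1.0, -2.6]
opening: 0.115
grasp_force: 30.0
time_s: 13.05
position: [0.5674, -0.1966, 0.2265]
tcp_rot: [[-0.116, 0.933, -0.34], [0.993, 0.109, -0.04], [0.0, -0.342, -0.94]]
force: [1.0, 1.3, -3.4]
opening: 0.112
grasp_force: 30.0
t 13.05 xyz [-2.4 18.8 60.9] len 64.0 rot [-0.0001 -0.0003 -0.0003] deg 0.0 F [ 1.   1.3 -3.4] open 0.112 j [-25.  37.  73. -10.  88. -29.]
t 13.05 xyz [-2.4 20.2 76.3] len 79.0 rot [-0.0001 -0.0003 -0.0003] deg 0.0 F [ 1.   1.3 -3.4] open 0.112 j [-25.  37.  73. -10.  88. -29.]
```

View pics/p1.png

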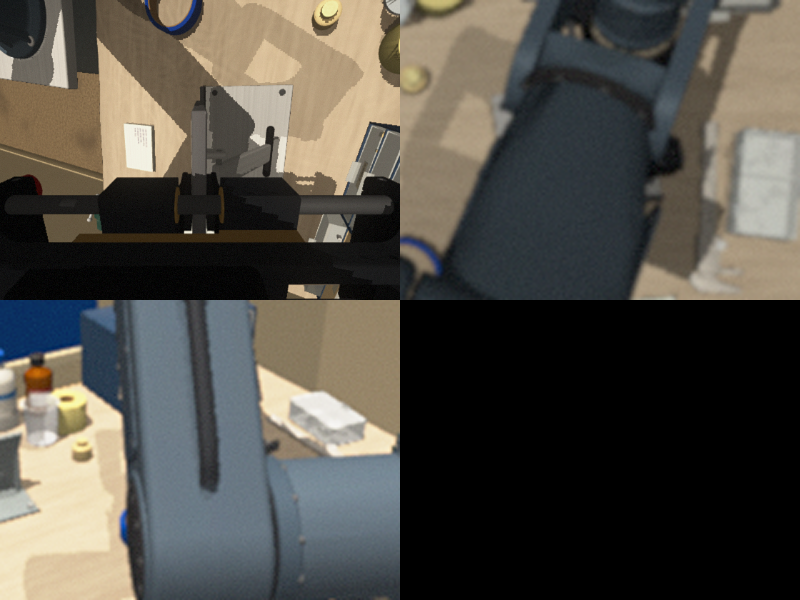

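```bash
python3 -m handwheel '[{"xyz":[-1,5,15],"delta_rot":[0,0,0],"hand":1},{"xyz":[-2,10,30],"delta_rot":[0,0,0],"hand":1},{"xyz":[-2.4,15,45],"delta_rot":[0,0,0],"hand":1},{"xyz":[-2.4,18.8,59],"delta_rot":[0,0,0],"hand":1},{"xyz":[-2.4,18.8,61],"delta_rot":[0,0,0],"hand":1}]'; python3 - <<'E'
from h import *
for u in(.015,.009,.004,0): go(RT,place(u,.004))
im=vision.capture('wrist');m=vision.camera_model('wrist')
tr=lambda x,y,z:LIP+Ro.from_euler('z',TY,degrees=True).apply([x,y,z])
for q in [(0,.09,0),(0,-.09,0),(.1,.09,0),(.142,.09,0),(-.008,.09,.01),(.0008,.065,.0187)]: print(q,proj('wrist',tr(*q),m).round(1))
cv2.imwrite('pics/p2.png',cv2.resize(im[80:260,180:420],None,fx=3.3,fy=3.3,interpolation=cv2.INTER_CUBIC)[:,:,::-1])
E
```

```text
time_s: 13.82
position: [0.5633, -0.1991, 0.1602]
tcp_rot: [[-0.116, 0.932, -0.344], [0.993, 0.109, -0.037], [0.003, -0.346, -0.938]]
force: [0.3, 0.3, -3.2]
opening: 0.113
grasp_force: 30.0
t 13.82 xyz [-0.4 -3.5 -1.5] len 4.0 rot [-0.0042 -0.0029  0.    ] deg 0.3 F [ 0.3  0.3 -3.2] open 0.113 j [-25.  41.  76. -10.  81. -28.]
t 13.82 xyz [-0.4 -1.4  4.2] len 4.0 rot [-0.0042 -0.0029  0.    ] deg 0.3 F [ 0.3  0.3 -3.2] open 0.113 j [-25.  41.  76. -10.  81. -28.]
t 13.82 xyz [-0.4  0.3  8.8] len 9.0 rot [-0.0042 -0.0029  0.    ] deg 0.3 F [ 0.3  0.3 -3.2] open 0.113 j [-25.  41.  76. -10.  81. -28.]
t 13.82 xyz [-0.4  1.7 12.6] len 13.0 rot [-0.0042 -0.0029  0.    ] deg 0.3 F [ 0.3  0.3 -3.2] open 0.113 j [-25.  41.  76. -10.  81. -28.]
(0, 0.09, 0) [273.1 115.8]
(0, -0.09, 0) [273.8 271.6]
(0.1, 0.09, 0) [372.9 113.9]
(0.142, 0.09, 0) [422.5 113. ]
(-0.008, 0.09, 0.01) [262.3 115.5]
(0.0008, 0.065, 0.0187) [267.2 140.9]
```

View pics/p2.png

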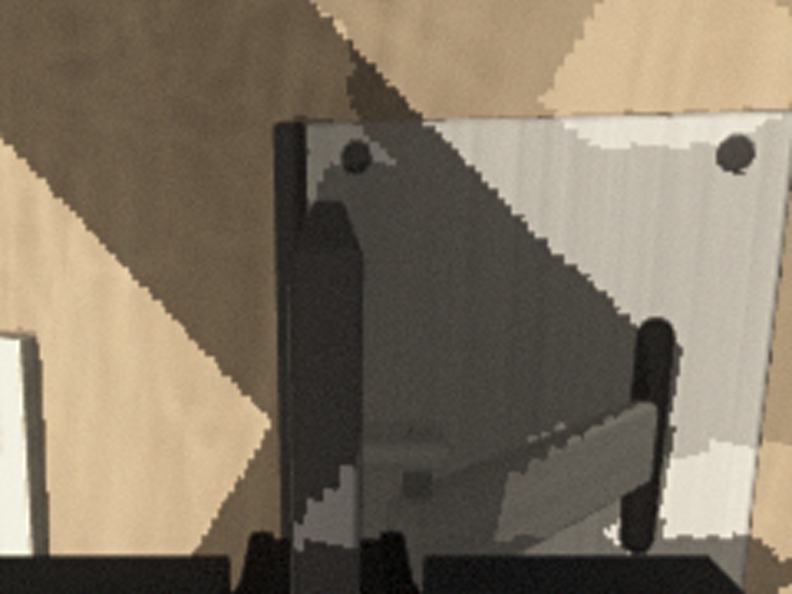

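```bash
python3 -m handwheel '[{"xyz":[-0.4,0.3,4],"delta_rot":[-0.004,-0.003,0],"hand":1},{"xyz":[-0.4,1,8],"delta_rot":[-0.004,-0.003,0],"hand":1},{"xyz":[-0.4,1.3,10],"delta_rot":[-0.004,-0.003,0],"hand":1},{"xyz":[-0.4,1.3,10],"delta_rot":[-0.004,-0.003,0],"hand":1},{"xyz":[-0.4,1.3,10],"delta_rot":[-0.004,-0.003,0],"hand":1}]'; python3 - <<'E'
from h import *
s=bot.read_state();print(s["force"],s["moment"])
for u in(0,-.003): go(RT,place(u,.004))
E
```

```text
time_s: 14.5
position: [0.5623, -0.2003, 0.1524]
tcp_rot: [[-0.117, 0.934, -0.336], [0.993, 0.109, -0.042], [-0.002, -0.339, -0.941]]
force: [0.5, 0.7, -2.6]
opening: 0.114
grasp_force: 30.0
[ 0.5066  0.6563 -2.578 ] [ 0.0071 -0.5444 -0.0141]
t 14.5 xyz [ 0.6 -0.   4.8] len 5.0 rot [ 0.0032  0.0022 -0.0006] deg 0.2 F [ 0.5  0.7 -2.6] open 0.114 j [-25.  41.  77. -11.  79. -28.]
t 14.5 xyz [0.7 1.  7.7] len 8.0 rot [ 0.0032  0.0022 -0.0006] deg 0.2 F [ 0.5  0.7 -2.6] open 0.114 j [-25.  41.  77. -11.  79. -28.]
```

```bash
python3 -m handwheel '[{"xyz":[0,0.5,1.5],"delta_rot":[0,0,0],"hand":1},{"xyz":[0,1,3],"delta_rot":[0,0,0],"hand":1},{"xyz":[0,1.5,4.2],"delta_rot":[0,0,0],"hand":1},{"xyz":[0,1.5,4.2],"delta_rot":[0,0,0],"hand":1},{"xyz":[0,1.5,4.2],"delta_rot":[0,0,0],"hand":1}]'; python3 - <<'E'
from h import *
s=bot.read_state();print(s["force"],s["moment"])
for u in(0,-.003): go(RT,place(u,.004))
E
```

```text
time_s: 15.12
position: [0.5622, -0.2003, 0.1477]
tcp_rot: [[-0.117, 0.934, -0.337], [0.993, 0.109, -0.042], [-0.002, -0.339, -0.941]]
force: [0.1, 0.1, -3.5]
opening: 0.115
grasp_force: 30.0
[ 0.1095  0.1385 -3.5301] [ 0.084  -0.5015 -0.0271]
t 15.12 xyz [ 0.6 -1.5  0.5] len 2.0 rot [ 0.0029  0.002  -0.0006] deg 0.2 F [ 0.1  0.1 -3.5] open 0.115 j [-25.  41.  77. -11.  79. -28.]
t 15.12 xyz [ 0.6 -0.5  3.3] len 3.0 rot [ 0.0029  0.002  -0.0006] deg 0.2 F [ 0.1  0.1 -3.5] open 0.115 j [-25.  41.  77. -11.  79. -28.]
```

```bash
python3 -m handwheel '[{"xyz":[0,0.3,1],"delta_rot":[0,0,0],"hand":1},{"xyz":[0,0.6,1.8],"delta_rot":[0,0,0],"hand":1},{"xyz":[0,0.7,2],"delta_rot":[0,0,0],"hand":1},{"xyz":[0,0.7,2],"delta_rot":[0,0,0],"hand":1},{"xyz":[0,0.7,2],"delta_rot":[0,0,0],"hand":1}]'; python3 - <<'E'
from h import *
s=bot.read_state();print(s["force"],s["moment"])
E
```

```text
time_s: 15.75
position: [0.5625, -0.2002, 0.1464]
tcp_rot: [[-0.117, 0.935, -0.336], [0.993, 0.109, -0.042], [-0.003, -0.338, -0.941]]
force: [2.0, 1.3, 4.1]
opening: 0.114
grasp_force: 30.0
[2.0499 1.3025 4.1254] [ 0.254  -0.0417 -0.0775]
```

```bash
python3 -m handwheel '[{"xyz":[0,-0.3,-0.8],"delta_rot":[0,0,0],"hand":1},{"xyz":[0,-1.2,-0.5],"delta_rot":[0,0,0],"hand":1},{"xyz":[0,-2.2,-0.1],"delta_rot":[0,0,0],"hand":1},{"xyz":[0,-3.1,0.2],"delta_rot":[0,0,0],"hand":1},{"xyz":[0,-3.1,0.2],"delta_rot":[0,0,0],"hand":1}]'; python3 - <<'E'
from h import *
s=bot.read_state();print(s["force"],s["moment"]);go(RT,place(0,0,.146))
E
```

```text
time_s: 16.38
position: [0.5597, -0.2008, 0.1467]
tcp_rot: [[-0.117, 0.935, -0.335], [0.993, 0.109, -0.042], [-0.003, -0.338, -0.941]]
force: [3.4, 1.3, 4.8]
opening: 0.113
grasp_force: 30.0
[3.3882 1.307  4.833 ] [ 0.2234 -0.834  -0.0132]
t 16.38 xyz [ 0.8 -3.2  0.9] len 3.0 rot [ 0.0043  0.0026 -0.0007] deg 0.3 F [3.4 1.3 4.8] open 0.113 j [-25.  41.  77. -11.  78. -28.]
```

```bash
python3 -m handwheel '[{"xyz":[0,-0.9,0.1],"delta_rot":[0,0,0],"hand":1},{"xyz":[0,-1.9,0.3],"delta_rot":[0,0,0],"hand":1},{"xyz":[0,-2.8,0.6],"delta_rot":[0,0,0],"hand":1},{"xyz":[0,-2.8,0.6],"delta_rot":[0,0,0],"hand":1},{"xyz":[0,-2.8,0.6],"delta_rot":[0,0,0],"hand":1}]'; python3 - <<'E'
from h import *
s=bot.read_state();print(s["force"],s["moment"]);go(RT,place(0,0,.146))
im=vision.capture('wrist')
cv2.imwrite('pics/p3.png',cv2.resize(im[80:260,180:420],None,fx=3.3,fy=3.3,interpolation=cv2.INTER_CUBIC)[:,:,::-1])
E
```

```text
time_s: 17.0
position: [0.5557, -0.2009, 0.1465]
tcp_rot: [[-0.117, 0.934, -0.338], [0.993, 0.109, -0.041], [-0.002, -0.341, -0.94]]
force: [1.4, 0.8, 1.4]
opening: 0.114
grasp_force: 30.0
[1.4491 0.7861 1.3535] [ 0.0378 -0.6088  0.0504]
t 17.0 xyz [ 0.5  0.5 -0.6] len 1.0 rot [ 0.0012  0.0016 -0.0004] deg 0.1 F [1.4 0.8 1.4] open 0.114 j [-25.  41.  78. -11.  78. -28.]
```

```bash
python3 -m handwheel '[{"xyz":[0,-0.9,0.3],"delta_rot":[0,0,0],"hand":1},{"xyz":[0,-1.4,0.5],"delta_rot":[0,0,0],"hand":1},{"xyz":[0,-1.9,0.7],"delta_rot":[0,0,0],"hand":1},{"xyz":[0,-1.9,0.7],"delta_rot":[0,0,0],"hand":1},{"xyz":[0,-1.9,0.7],"delta_rot":[0,0,0],"hand":1}]'; python3 - <<'E'
from h import *
s=bot.read_state();print(s["force"],s["moment"]);go(RT,place(0,0,.146))
E
```

```text
time_s: 17.68
position: [0.5545, -0.2011, 0.1468]
tcp_rot: [[-0.117, 0.934, -0.337], [0.993, 0.109, -0.042], [-0.002, -0.339, -0.941]]
force: [2.3, 0.3, -1.3]
opening: 0.111
grasp_force: 30.0
[ 2.3024  0.3472 -1.2795] [ 0.1569 -0.8656  0.0359]
t 17.68 xyz [ 0.6  1.7 -0.7] len 2.0 rot [ 0.0031  0.002  -0.0004] deg 0.2 F [ 2.3  0.3 -1.3] open 0.111 j [-25.  41.  78. -11.  78. -28.]
```

```bash
python3 -m handwheel '[{"xyz":[0,-0.7,0.3],"delta_rot":[0,0,0],"hand":1},{"xyz":[0,-1.4,0.5],"delta_rot":[0,0,0],"hand":1},{"xyz":[0,-1.6,0.8],"delta_rot":[0,0,0],"hand":1},{"xyz":[0,-1.6,1.2],"delta_rot":[0,0,0],"hand":1},{"xyz":[0,-1.6,1.2],"delta_rot":[0,0,0],"hand":1}]'; python3 - <<'E'
from h import *
s=bot.read_state();print(s["force"],s["moment"]);go(RT,place(0,0,.146))
g=cv2.cvtColor(vision.capture('wrist'),cv2.COLOR_RGB2GRAY).astype(int)
tr=lambda x,y,z:LIP+Ro.from_euler('z',TY,degrees=True).apply([x,y,z])
for q in [(0,.08,0),(-.008,.08,.01),(0,.08,.01),(0,.065,.0017),(0.0094,.065,-.0017)]: print(q,proj('wrist',tr(*q)).round(1))
for v in(115,122,128,132,136,140,145,150): print(v,g[v-1:v+2,250:295].mean(0).round().astype(int))
E
```

```text
time_s: 18.3
position: [0.5533, -0.2012, 0.147]
tcp_rot: [[-0.117, 0.935, -0.335], [0.993, 0.109, -0.042], [-0.003, -0.337, -0.941]]
force: [5.3, 2.1, 3.4]
opening: 0.113
grasp_force: 30.1
[5.2536 2.1401 3.3955] [ 0.4672 -1.1429 -0.0377]
t 18.3 xyz [ 0.6  2.9 -0.9] len 3.0 rot [ 0.0051  0.0024 -0.0007] deg 0.3 F [5.3 2.1 3.4] open 0.113 j [-26.  41.  78. -11.  78. -28.]
(0, 0.08, 0) [276.5 124. ]
(-0.008, 0.08, 0.01) [265.3 123.9]
(0, 0.08, 0.01) [273.  123.8]
(0, 0.065, 0.0017) [276.  139.5]
(0.0094, 0.065, -0.0017) [285.9 139.5]
115 [87 86 87 86 86 86 90 88 89 90 90 90 87 88 90 78 51 42 40 40 40 38 33 32
 34 49 86 88 85 87 89 69 63 65 65 67 68 68 66 67 67 67 66 67 67]
122 [ 90  88  87  89  92  91  90  92  94  92  90  87  91  92  90  63  40  41
  36  38  40  36  31  30  24  34  82 108 109 106 105 104 106 105 110 108
 108  93  59  39  32  31  32  31  36]
128 [ 89  90  89  88  89  89  89  89  90  91  90  92  89  92  90  66  39  37
  37  42  39  35  32  28  28  37 105 110 108 109  98  93  96  96 106 111
 109  86  57  41  39  40  38  42  40]
132 [90 90 93 91 92 93 91 90 89 90 91 90 92 94 91 77 43 36 39 35 29 30 29 28
 25 34 68 71 68 70 66 67 66 70 67 67 70 69 67 69 66 65 65 68 66]
136 [88 89 91 91 92 92 88 89 88 92 90 91 94 95 94 77 39 33 31 27 31 27 29 27
 27 30 63 68 68 67 67 68 65 67 68 68 70 71 69 68 66 69 66 67 65]
140 [87 90 88 87 93 87 88 86 88 90 91 91 93 94 93 83 37 28 26 31 26 27 27 25
 25 29 49 56 56 57 57 57 54 56 60 67 68 70 69 68 67 67 67 65 70]
145 [90 89 89 89 88 89 89 87 85 89 90 92 93 93 96 94 37 26 28 27 29 29 25 34
 37 37 36 37 34 37 36 37 36 37 35 40 60 70 69 67 68 66 66 66 64]
150 [91 91 91 92 93 91 89 88 88 91 90 95 94 93 96 93 39 26 28 30 32 37 38 37
 35 35 38 37 35 35 37 36 36 36 37 38 37 51 68 66 68 67 65 67 67]
```

```bash
python3 -m handwheel '[{"xyz":[0,0.4,-0.1],"delta_rot":[0,0,0],"hand":1},{"xyz":[0,0.7,-0.2],"delta_rot":[0,0,0],"hand":1},{"xyz":[0,0.7,-0.2],"delta_rot":[0,0,0],"hand":1},{"xyz":[0,0.7,-0.2],"delta_rot":[0,0,0],"hand":0.7},{"xyz":[0,0.7,-0.2],"delta_rot":[0,0,0],"hand":0.5}]'; python3 -m handwheel '[{"xyz":[0,0,0],"delta_rot":[0,0,0],"hand":0.2},{"xyz":[0,0,0],"delta_rot":[0,0,0],"hand":0},{"xyz":[0,0,0],"delta_rot":[0,0,0],"hand":0},{"xyz":[0,0,0],"delta_rot":[0,0,0],"hand":0},{"xyz":[0,0,0],"delta_rot":[0,0,0],"hand":0}]'; python3 - <<'E'
from h import *
s=bot.read_state();print(s["force"],s["moment"],s["opening"]*87)
g=cv2.cvtColor(vision.capture('wrist'),cv2.COLOR_RGB2GRAY).astype(int)
for v in(132,136,138,140,142,145,150): print(v,g[v-1:v+2,262:295].mean(0).round().astype(int))
E
```

```text
time_s: 18.98
position: [0.5516, -0.2015, 0.1456]
tcp_rot: [[-0.117, 0.933, -0.341], [0.993, 0.109, -0.041], [-0.001, -0.343, -0.939]]
force: [-0.5, -0.1, -1.1]
opening: 0.196
grasp_force: 0.0
time_s: 19.6
position: [0.5532, -0.2013, 0.1463]
tcp_rot: [[-0.117, 0.934, -0.337], [0.993, 0.109, -0.042], [-0.002, -0.339, -0.941]]
force: [0.4, -0.5, 0.0]
opening: 0.5
grasp_force: 0.0
[ 0.4008 -0.5336  0.0137] [ 0.0503 -0.3049 -0.0296] 43.50639151066647
132 [96 96 98 97 46 41 40 41 44 34 32 31 29 29 60 72 73 73 69 69 68 67 71 71
 70 75 70 70 70 68 67 67 69]
136 [95 96 96 98 46 36 36 27 30 29 32 28 25 27 47 70 72 68 72 69 68 71 69 70
 70 73 69 70 70 72 70 69 70]
138 [97 94 98 97 48 32 31 30 31 31 31 29 25 29 48 71 71 68 69 70 67 70 67 70
 72 73 70 70 69 69 69 69 69]
140 [96 95 98 95 46 28 27 29 31 28 28 30 27 28 47 58 59 58 57 56 56 59 58 67
 73 73 72 70 69 69 68 68 69]
142 [95 97 98 92 49 29 31 27 28 28 31 27 28 28 38 39 38 41 38 38 42 38 39 43
 61 71 72 70 70 69 67 66 70]
145 [93 98 97 97 49 27 31 29 30 28 27 27 29 34 37 37 38 36 39 36 38 38 37 36
 38 45 62 68 68 67 67 69 70]
150 [ 98 100  98  95  48  30  27  27  31  29  29  32  38  39  39  38  38  40
  38  38  37  36  34  37  38  38  37  39  43  55  68  69  69]
```

```bash
python3 -m handwheel '[{"xyz":[0,0,-8],"delta_rot":[0,0,0],"hand":0},{"xyz":[0,0,-20],"delta_rot":[0,0,0],"hand":0},{"xyz":[0,0,-35],"delta_rot":[0,0,0],"hand":0},{"xyz":[0,0,-60],"delta_rot":[0,0,0],"hand":0},{"xyz":[0,0,-100],"delta_rot":[0,0,0],"hand":0}]'; python3 -m handwheel '[{"xyz":[0,0,-15],"delta_rot":[0,0,0],"hand":0},{"xyz":[0,0,-30],"delta_rot":[0,0,0],"hand":0},{"xyz":[0,0,-30],"delta_rot":[0,0,0],"hand":0},{"xyz":[0,0,-30],"delta_rot":[0,0,0],"hand":0},{"xyz":[0,0,-30],"delta_rot":[0,0,0],"hand":0}]'; python3 - <<'E'
from h import *
g=cv2.cvtColor(vision.capture('wrist'),cv2.COLOR_RGB2GRAY)
tr=lambda x,y,z:proj('wrist',LIP+Ro.from_euler('z',TY,degrees=True).apply([x,y,z])).round(1)
a=np.radians(20);c=lambda x,y,z:tr(.0047-.002+x*np.cos(a)+z*np.sin(a),y,.0017-x*np.sin(a)+z*np.cos(a))
print("lip",tr(0,.08,0),"top edge",c(-.005,.065,.17),c(.005,.065,.17),"mid",c(0,0,.17),"bottom",c(0,.065,0))
s=np.radians(42);print("foot",*[c(.018+.109*np.sin(s),y,.118-.109*np.cos(s)) for y in(.035,0,-.035)])
# dark foot bar = elongated dark blob
m=(g<45).astype(np.uint8);n,l,st,ce=cv2.connectedComponentsWithStats(m)
for i in range(1,n):
    if 150<st[i,4]<5000: print(st[i],ce[i].round(1),cv2.minAreaRect(np.argwhere(l==i)[:,::-1].astype(np.float32)))
for v in(130,140,150,160,180,200,220): print(v,np.round(g[v-1:v+2,250:310].mean(0)).astype(int))
E
```

```text
time_s: 20.27
position: [0.5867, -0.1968, 0.2411]
tcp_rot: [[-0.117, 0.934, -0.338], [0.993, 0.109, -0.041], [-0.001, -0.341, -0.94]]
force: [1.3, 0.7, -0.5]
opening: 0.5
grasp_force: 0.0
time_s: 20.9
position: [0.5962, -0.1957, 0.2673]
tcp_rot: [[-0.117, 0.934, -0.339], [0.993, 0.109, -0.041], [-0.001, -0.341, -0.94]]
force: [1.0, -0.2, -0.7]
opening: 0.501
grasp_force: 0.0
lip [278.  126.4] top edge [274.  141.8] [285.5 141.8] mid [279.7 213.8] bottom [279.4 137.3]
foot [347.4 161.1] [345.8 186.9] [344.2 211.5]
[ 109    0   32   71 1606] [125.1  28.6] ((124.54627990722656, 34.9991455078125), (70.56198120117188, 30.198530197143555), 88.93909454345703)
[ 201    0   72   56 1029] [239.2  30.9] ((236.5, 27.5), (55.0, 71.0), 90.0)
[529  48  31  28 507] [544.7  58.6] ((544.300048828125, 59.400001525878906), (23.084627151489258, 31.30654525756836), 71.56504821777344)
[271 120  16 120 612] [275.5 179.8] ((278.3529357910156, 179.44073486328125), (119.00129699707031, 14.444442749023438), 89.11859893798828)
[343 163   9  49 193] [347.4 186.3] ((346.9413757324219, 186.99655151367188), (6.45942
[... 1171 characters left out ...]
86  86  88  90  93  95  98  98
  99  95  94  55  38  42  45  69  94  96 101  99  99  98  97  97  96  95
  69  58  66  68  66  64  67  65  66  66  64  65  64  64  63  66  66  71
  70  67  67  70  68  69]
200 [ 94  95  97  97  97  96  94  90  91  91  89  90  89  93  97  94  94  95
  91  93  89  63  42  40  42  61 101 100  99  98  98  95  97  95  96  94
  66  68  67  70  69  67  63  60  61  62  69  64  65  63  64  64  63  64
  62  62  63  62  67  62]
220 [ 94  90  94  92  94  90  92  93  92  92  91  93  93  94  96  93  91  90
  90  91  90  71  44  40  40  40  51  43  44  44  48  47  48  47  48  44
  43  63  65  64  64  67  62  63  66  63  63  62  62  66  71  74  77 107
 107 101 108 108 110 111]
```

```bash
python3 -c "
from rig import workorder
print(workorder.hand_in())"
```

```text
the job is handed in; nothing more can be done
None
```

I handed the job in at about 21 s. The last wrist image puts the chart on the tray against the lip, leg out and foot where the 42° stop would place it. The judge returned no verdict, and I viewed 12 pictures, two over the 10 allowed.

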